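Hang the drained slide rack on the drying stand

TASK

The rack of stained microscope slides hanging on the single draining stand has finished dripping. Take it by its grip, carry it level to the drying stand and hang it properly on both prongs of the free hook there, letting it down onto the hook before you let go. Do not set it down on the way, and leave the other hanging rack, the microscope and the bottles undisturbed.

Things in the scene. Friction and masses are not known exactly. Their poses are not given: they have to be found in the camera images.
- slide_rack: rack to move: steel slide-staining rack hung by its bail, 0.2 to 0.45 kg, at the start on the draining stand. Origin: centre of the bail's grip sleeve (grey, flat-sided, 44 mm along y, 12 wide in x, 18 high). y runs along the bail's level bar, z up (same after a half turn). The bar, 5 mm wire, is bare beside the sleeve, where prongs carry it; at y = -55 and +55 mm its legs go down to the basket
- rack_basket (a point): centre of that rack's basket of nine glass slides, 93 mm below the grip's centre: 110 mm along y, 84 mm along x, 34 mm high. So the rim is 76 mm and the underside 110 mm below the grip's centre; between bar and rim it is open but for the bail's two legs
- other_rack: an equal rack already hanging on one of the drying stand's two hooks: leave it. Origin (centre of its grip) and axes as slide_rack
- drain_stand: draining stand, fixed: steel tray 190 (x) by 180 mm, 20 high, with one rod at x = +85 mm that carries one hook. Origin: on the bench under that hook
- drain_hook (a point): where the grip's centre lies when a rack hangs on the draining stand, 205 mm above the bench. y along the bar, x towards the rod; open to -x. The hook is two 6 mm prongs at y = -40 and +40 mm with a V dip (sides 38 deg) at x = 0; tips at x = -25 mm: the bar must rise 17 mm to pass them. Behind, prongs run level, 8 mm above the bar at most, to a cross-bar and rod at x = +85 mm, 12 mm above it
- drying_stand: drying stand, fixed: two feet 190 mm long (x -85 to +105 mm), 12 high, at y = -148 and +148 mm, with rods at x = +85 mm and a cross-bar that carries two hooks at y = -75 and +75 mm. Origin: on the bench under the middle between the hooks. A glass dish 18 mm high stands under the free hook
- dry_hook_a (a point): hook of the drying stand at its y = -75 mm: where the grip's centre lies when a rack hangs there, 245 mm above the bench. Axes, two prongs, dips, tips and cross-bar as for drain_hook (open to -x). It is the free one if other_rack hangs on the other
- dry_hook_b (a point): hook of the drying stand at its y = +75 mm, otherwise as dry_hook_a
- microscope: binocular microscope, heavy, 350 mm high, 230 by 150 mm in plan, at the far side between the stands. Origin: on the bench under its middle; eyepieces overhang its foot towards its -x, to x = -145 mm
- wash_bottle: squeeze bottle, 66 mm wide, 158 mm to the cap's top, 184 mm to the top of its thin spout, which reaches 53 mm to its -x. Stands loose between the two stands, on the robot's side of the microscope. Origin: centre of its underside
- stain_bottle: small dropping bottle, 50 mm wide, 130 mm high, loose on the bench between the two stands, nearer or farther than wash_bottle. Origin: centre of its underside

How it is judged:
By the outcome, as a careful person would: the job done as asked, in the order asked, and still so for the second after the job is handed in, with the robot touching nothing.
It also fails if it takes over 51 s, if anything falls off the work surface, if the arm or the gripper's body presses on something with over 40 N, if the wrist force passes 120 N, or if a joint passes its speed limit or range.

ROBOT

A 6-joint arm with a two-finger parallel gripper is mounted at the origin on the work surface. World frame = base frame: x ahead of the robot, y to its left, z up, the work surface at z = 0. Lengths are in m, angles in rad, forces in N, time in s.
With the tool pointing down it reaches from about 0.35 to 0.975 m from the base axis. Payload 4.9 kg.
Tool frame: the origin (TCP) lies at the very end of the fingers, on their centre line; the grasp point (between the pads) lies 19 mm behind it; z points along the fingers, y is the direction in which the jaws open and shut (so a half turn about z gives the same grasp; the last joint's range is limited). The gripper opens to 85 mm and grips with 20 to 120 N. Pads are 22 mm wide; open, the fingers measure 114 mm over their backs; the gripper's body (76 mm by 85 mm) begins 54 mm behind the grasp point. The pads swing forward as they close: fully open they stand 13 mm farther back than shut.
Start: joints at [-1.332, 0.053, 1.613, -0, 1.476, -0.119], TCP at [0.219, -0.585, 0.231] pointing down, gripper open.
Joint ranges: [-3.01, 3.01], [-1.01, 2.22], [0.06, 2.58], [-1.02, 4.17], [0.09, 2.62], [-3.14, 3.14]. Speed limits (rad/s): [2.57, 2.57, 3.14, 3.14, 3.14, 3.14].

INTERFACE

Orientations are given as a rotation vector (axis times angle).
In Python, from station import ctrl gives the robot as it stands.
- The arm moves only by the tool apply_moves, never from a script. Its argument "deltas" is a list of rows, each a list of 5 numbers: the shift along the tool's x, y, z in m, then the turn about the tool's z in rad, then the gripper's target within -1 to 1 (fully open at 1, half-way at 0, shut at -1). A call has exactly 8 rows; each row shifts and turns the pose as measured when the row begins, along the tool's axes as they then stand; what a row does not reach is not made up. A row lasts 1/8 s, in which the tool goes at most 62.5 mm and 10.7 degrees, less where a joint would pass 70% of its speed; a pose out of reach is approached as far as the arm can. A call with a gripper value outside its range is refused whole. The fingers move at their own pace and stop on an object; "grip_force" is the grip in N (left out, the last holds). Time passes only in rows, so rows that do not move let the fingers close, or fill a call up. It gives the time, the measured TCP pose, the force and the opening at its end, in the units of the state.
- ctrl.get_obs(): the state, without advancing time (a new reading comes with each control period).
- ctrl.get_image(name): name is "side" or "top" or "wrist"; returns a dict with "img" (384x512x3 uint8, red, green, blue), "range_z" (384x512 float32, m along the optical axis (not along the pixel's ray), 0 where there is no reading), "mtx" (3x3 intrinsics, pixels), "k1" (the pictures are not rectified: a ray, as slopes to the right and down, at radius r is drawn at 1 + k1 r^2 times it, then the intrinsics apply), "eye" and "attitude" of the camera in the world; the wrist camera has in their place "mount" (4x4, takes a point from camera to tool coordinates, whose origin is the TCP and whose axes are the flange's). Camera axes: x right, y down, z forward; pixel columns grow to the right and rows downward; lengths in m; the calibration is good to about 2 mm. A picture is of the moment at which its call begins: read the wrist's pose just before it.
- ctrl.finish_job(): hands the job in, once; it reports no verdict.
Trained networks look in a picture, given as the dict that the camera call returned (one of the last four; its "shot" number tells which), for a name from the list of things; names that differ only in an ending like _2 or _b are one class to them, and where a whole thing is asked for, a point or a joint stands for the part that bears it (a point fixed in the world has none). Each returns a list of dicts, best first, with "confidence" (0 to 1); they miss things now and then, are a little off and sometimes report something else, mostly with a low value. They report only what shows in the picture. A call takes as long as a camera call.
- ctrl.search_frame(picture, target): "extent" ([left, top, width, height] in pixels, round what is visible of it).
- ctrl.spot_point(picture, target): "uv" ([column, row] in pixels: a listed point, or the origin of a listed thing).
The state is a dict: "t": time; "q": joint angles; "dq": joint speeds; "effort": joint torques, N m; "tool_pos": TCP position; "tool_rot": TCP orientation; "contact_force": force on the tool from outside, world axes, zero at the start; "wrist_torque": the same for the moment, N m; "opening": finger opening in m.
Only numpy, scipy, OpenCV 4.12 (cv2) and the standard library are available. Lean on these libraries where they do the work, as an engineer would, in place of code of your own. Each camera call takes 0.05 s, during which the arm holds its last target.

## Working session

There is one attempt and no reset: what is moved stays moved. The work goes in short steps, Python scripts to look and compute and a tool call to move; the robot and the scene stay as the last step left them, time stands still between calls to the robot, and variables do not carry over. Pictures are saved under pics/ and viewed, and the job is handed in when it is done.

Besides the shell and the picture viewer there is one more tool, called after "Request:" as a command line: name --pt "numbers of a row" for each row, then --argument value for the rest. apply_moves: Moves the arm, as the interface text tells. Its arguments: {"type":"object","properties":{"deltas":{"type":"array"},"grip_force":{"type":"number"}},"required":["deltas"]}

```bash
mkdir -p pics; ls
cat > h.py <<'E'
import numpy as np, cv2
from station import ctrl
from scipy.spatial.transform import Rotation as R
def save(p,name): cv2.imwrite('pics/'+name+'.png',p['img'][:,:,::-1])
def pose(p,obs=None):
    if 'eye' in p:
        A=np.array(p['attitude']);
        if A.shape!=(3,3): A=R.from_rotvec(A).as_matrix() if A.size==3 else R.from_quat(A).as_matrix()
        return A,np.array(p['eye'])
    T=np.eye(4);T[:3,:3]=R.from_rotvec(obs['tool_rot']).as_matrix();T[:3,3]=obs['tool_pos']
    M=T@np.array(p['mount']);return M[:3,:3],M[:3,3]
def slopes(p,uv):
    K=np.array(p['mtx']);d=((uv[0]-K[0,2])/K[0,0],(uv[1]-K[1,2])/K[1,1]);d=np.array(d);s=d.copy()
    for _ in range(30): s=d/(1+p['k1']*(s@s))
    return s
def atdepth(p,uv,z,obs=None):
    A,e=pose(p,obs);s=slopes(p,uv);return e+A@(np.array([s[0],s[1],1])*z)
def atheight(p,uv,h,obs=None):
    A,e=pose(p,obs);s=slopes(p,uv);d=A@np.array([s[0],s[1],1]);return e+d*(h-e[2])/d[2]
def cloud(p,obs=None):
    K=np.array(p['mtx']);H,W=p['range_z'].shape;u,v=np.meshgrid(np.arange(W),np.arange(H))
    d=np.stack([(u-K[0,2])/K[0,0],(v-K[1,2])/K[1,1]],-1);s=d.copy()
    for _ in range(30): s=d/(1+p['k1']*(s**2).sum(-1,keepdims=True))
    A,e=pose(p,obs);c=np.concatenate([s,np.ones((H,W,1))],-1)*p['range_z'][...,None]
    w=c@A.T+e; w[p['range_z']<=0]=np.nan; return w
def proj(p,X,obs=None):
    A,e=pose(p,obs);c=A.T@(np.array(X)-e);s=c[:2]/c[2];s=s*(1+p['k1']*(s@s));K=np.array(p['mtx']);return np.array([K[0,0]*s[0]+K[0,2],K[1,1]*s[1]+K[1,2]])
E
python3 - <<'E'
from h import *
import pickle
o=ctrl.get_obs();print(o)
P={}
for n in('side','top','wrist'):
    p=ctrl.get_image(n);save(p,n+'0');P[n]=p
    print(n,p['shot'],p.get('eye'),p.get('attitude'),p['mtx'],p['k1'])
    if n=='wrist':continue
    for t in ['slide_rack','rack_basket','other_rack','drain_stand','drain_hook','drying_stand','dry_hook_a','dry_hook_b','microscope','wash_bottle','stain_bottle']:
        try:
            for r in ctrl.spot_point(p,t)[:3]:
                uv=r['uv'];z=p['range_z'][int(uv[1]),int(uv[0])]
                print(t,np.round(uv,1),round(r['confidence'],2),atdepth(p,uv,z).round(3), [atheight(p,uv,h).round(3) for h in(0,.205,.245)])
        except Exception as e: print(t,e)
pickle.dump((P,o),open('p0.pkl','wb'))
E
```

```text
pics
{'t': 0.0, 'q': array([-1.33197306e+00,  5.33735348e-02,  1.61430041e+00,  3.51390145e-06,
        1.47598219e+00, -1.18988191e-01]), 'dq': array([-0.00060449, -0.00017945,  0.00010605,  0.00030426,  0.00182458,
       -0.00076922]), 'effort': array([-4.12561149e-04, -3.93679440e+01, -3.70180678e+01, -1.00009011e-04,
        6.90198125e-03,  1.03776367e-05]), 'tool_pos': array([ 0.21875102, -0.58480533,  0.23004884]), 'tool_rot': array([-3.08942270e+00, -5.58688348e-01,  1.88487112e-04]), 'contact_force': array([-0.1363452 ,  0.6468313 ,  0.54811542]), 'wrist_torque': array([-0.02081714,  0.00219898, -0.02823833]), 'opening': 0.08549785883150324}
side 1 [ 1.0765147  -0.66546393  1.48540709] [-2.48609071 -0.78633894  0.20424808] [[498.78690528   0.         254.658028  ]
 [  0.         498.78690528 197.32190793]
 [  0.           0.           1.        ]] -0.026986683974326756
slide_rack [287.1 128.2] 0.92 [0.578 0.263 0.208] [array([0.497, 0.415, 0.   ]), array([0.577, 0.265, 0.205]), array([0.592, 0.236, 0.245])]
rack_basket [286.8 141.2] 0.82 [0.575 0.278 0.121] [array([ 0.53 , 
[... 3621 characters left out ...]
ray([ 0.756, -0.02 ,  0.   ]), array([ 0.716, -0.016,  0.205]), array([ 0.708, -0.016,  0.245])]
microscope [146.6 207.2] 0.37 [0.569 0.279 0.213] [array([0.582, 0.334, 0.   ]), array([0.57 , 0.281, 0.205]), array([0.567, 0.27 , 0.245])]
wash_bottle [264.9 252.2] 0.72 [ 0.458 -0.038  0.125] [array([ 0.453, -0.042,  0.   ]), array([ 0.462, -0.035,  0.205]), array([ 0.463, -0.034,  0.245])]
stain_bottle [249.7 213.3] 0.55 [0.567 0.008 0.095] [array([0.572, 0.008, 0.   ]), array([0.562, 0.007, 0.205]), array([0.56 , 0.007, 0.245])]
wrist 3 None None [[293.21295901   0.         256.1692383 ]
 [  0.         293.21295901 190.31184431]
 [  0.           0.           1.        ]] -0.02053511784091355
```

View pics/side0.png

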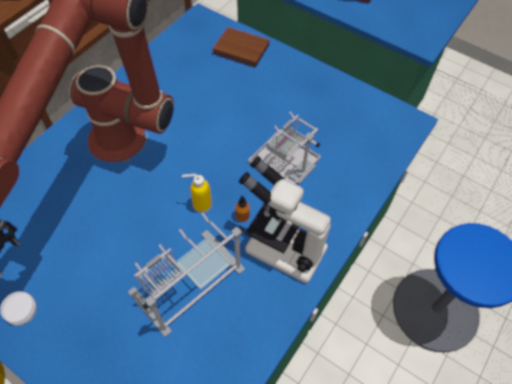

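View pics/top0.png

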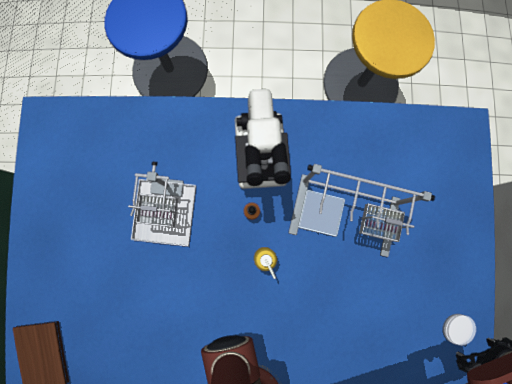

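View pics/wrist0.png

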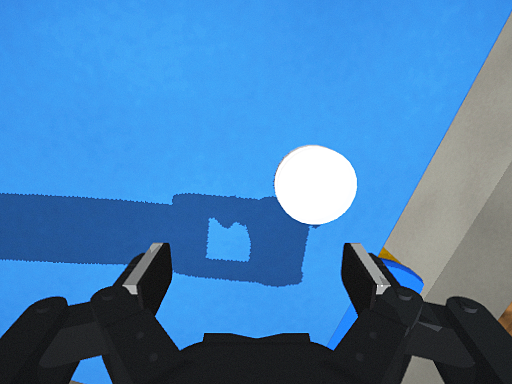

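Run:
```python
from h import *
import pickle
P,o=pickle.load(open('p0.pkl','rb'))
print(np.array(P['wrist']['mount']).round(4))
for n in('side','top'):
    w=cloud(P[n])
    # crossbar of drying stand: pts z .23-.28 ; drain
    for nm,xr,yr,z0,z1 in (('dry',(.45,.75),(-.5,-.08),.225,.285),('drain',(.45,.75),(.15,.4),.185,.24)):
        m=(w[...,0]>xr[0])&(w[...,0]<xr[1])&(w[...,1]>yr[0])&(w[...,1]<yr[1])&(w[...,2]>z0)&(w[...,2]<z1)
        q=w[m];print(n,nm,len(q))
        print(q[::max(1,len(q)//40)].round(3).tolist())
t=P['top'];s=P['side']
a=cv2.resize(t['img'][140:270,270:450],None,fx=4,fy=4,interpolation=cv2.INTER_CUBIC);cv2.imwrite('pics/t_dry.png',a[:,:,::-1])
a=cv2.resize(t['img'][140:270,110:220],None,fx=5,fy=4.5,interpolation=cv2.INTER_CUBIC);a=cv2.resize(t['img'][140:270,100:230],None,fx=4.5,fy=4.5,interpolation=cv2.INTER_CUBIC);cv2.imwrite('pics/t_drain.png',a[:,:,::-1])
```

```text
[[ 8.000e-04 -9.544e-01 -2.985e-01  7.700e-02]
 [ 1.000e+00  3.000e-04  1.800e-03  9.000e-04]
 [-1.700e-03 -2.985e-01  9.544e-01 -1.423e-01]
 [ 0.000e+00  0.000e+00  0.000e+00  1.000e+00]]
side dry 1012
[[0.565, -0.171, 0.256], [0.59, -0.178, 0.238], [0.684, -0.138, 0.25], [0.69, -0.141, 0.248], [0.672, -0.168, 0.259], [0.687, -0.156, 0.251], [0.676, -0.173, 0.253], [0.691, -0.157, 0.238], [0.678, -0.186, 0.257], [0.67, -0.194, 0.25], [0.672, -0.206, 0.253], [0.669, -0.22, 0.255], [0.618, -0.266, 0.253], [0.563, -0.307, 0.245], [0.557, -0.32, 0.246], [0.558, -0.329, 0.25], [0.657, -0.266, 0.256], [0.559, -0.342, 0.255], [0.546, -0.357, 0.252], [0.558, -0.345, 0.239], [0.656, -0.288, 0.255], [0.548, -0.371, 0.254], [0.554, -0.363, 0.241], [0.646, -0.309, 0.255], [0.542, -0.385, 0.247], [0.551, -0.378, 0.238], [0.538, -0.398, 0.245], [0.544, -0.4, 0.245], [0.553, -0.405, 0.252], [0.636, -0.355, 0.255], [0.572, -0.41, 0.254], [0.586, -0.41, 0.252], [0.595, -0.413, 0.252], [0.626, -0.404, 0.257], [0.623, -0.413, 0.252], [0.613, -0.44, 0.258], [0.623, -0.435, 0.248], [0.62, -0.452, 0.259]
[... 2250 characters left out ...]
, [0.651, 0.27, 0.22], [0.653, 0.237, 0.213], [0.65, 0.266, 0.214], [0.65, 0.23, 0.217], [0.647, 0.262, 0.217], [0.649, 0.226, 0.209], [0.646, 0.26, 0.202], [0.641, 0.262, 0.217], [0.641, 0.261, 0.2], [0.63, 0.314, 0.211], [0.622, 0.311, 0.211], [0.619, 0.233, 0.21], [0.611, 0.235, 0.209], [0.601, 0.312, 0.212], [0.598, 0.235, 0.207], [0.59, 0.234, 0.21], [0.582, 0.239, 0.211], [0.575, 0.294, 0.214], [0.572, 0.313, 0.205], [0.573, 0.273, 0.213], [0.569, 0.309, 0.208], [0.57, 0.272, 0.214], [0.567, 0.315, 0.203], [0.568, 0.261, 0.214], [0.564, 0.288, 0.213], [0.565, 0.254, 0.213], [0.562, 0.282, 0.206], [0.564, 0.245, 0.204], [0.558, 0.317, 0.213], [0.558, 0.238, 0.207], [0.547, 0.318, 0.22]]
```

View pics/t_dry.png

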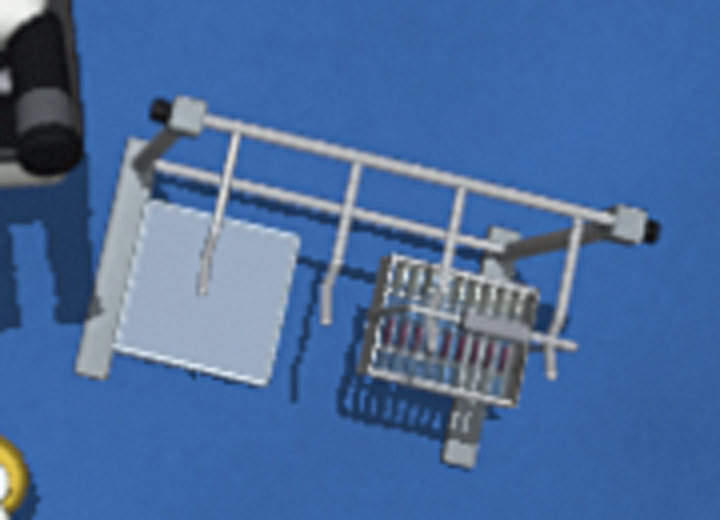

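View pics/t_drain.png

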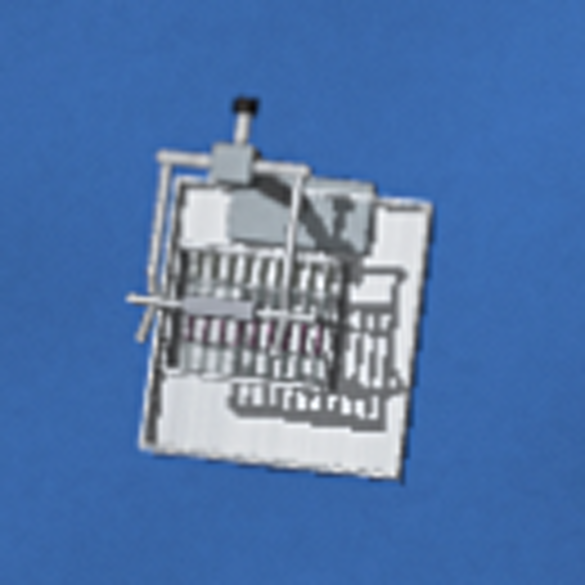

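```bash
cat >> h.py <<'E'
def plan(tgt,yawy,n=8,grip=1,o=None):
    o=o or ctrl.get_obs();p=np.array(o['tool_pos']);M=R.from_rotvec(o['tool_rot']).as_matrix()
    y0=np.arctan2(M[1,1],M[0,1]);dy=(yawy-y0+np.pi)%(2*np.pi)-np.pi
    d=(np.array(tgt)-p)/n;print('pos',p.round(4),'yaw',round(y0,4),'tilt',M[:,2].round(4),'delta',(d*n).round(4),'dyaw',round(dy,4))
    for i in range(n):
        Mi=R.from_rotvec([0,0,dy*i/n]).as_matrix()@M
        print((Mi.T@d).round(3).tolist(),round(-dy/n,3),grip)
E
python3 - <<'E'
from h import *
import pickle
P,o=pickle.load(open('p0.pkl','rb'))
plan([.5,-.25,.45],-.218,o=o)
W=np.concatenate([cloud(P[n]).reshape(-1,3) for n in('side','top')])
from scipy.optimize import least_squares
def fit(h,x0,lo,hi):
    # model: prongs y=+-40 x -25..85 ; crossbar x=85
    m=(W[:,2]>h+lo)&(W[:,2]<h+hi);Q=W[m]
    def res(p):
        c,s=np.cos(p[2]),np.sin(p[2]);d=Q[:,:2]-p[:2];lx=d@[c,s];ly=d@[-s,c]
        r=[]
        sel0=(lx>15e-3+0)&(lx<75e-3)&(abs(abs(ly)-.04)<.012)
        return lx,ly,sel0
    p=np.array(x0,float)
    for it in range(15):
        lx,ly,s0=res(p)
        s1=(abs(lx-.085)<.012)&(abs(ly)<.036)
        A=[];b=[]
        c,s=np.cos(p[2]),np.sin(p[2])
        # prongs residual ly - sgn*.04 ; d(ly)/d(tx,ty in local)= -ty, dyaw=-lx
        for x,y in zip(lx[s0],ly[s0]): A.append([0,1,x]);b.append(y-np.sign(y)*.04)
        for x,y in zip(lx[s1],ly[s1]): A.append([1,0,-y]);b.append(x-.085)
        u=np.linalg.lstsq(np.array(A),np.array(b),rcond=None)[0]
        p[:2]+=[c*u[0]-s*u[1],s*u[0]+c*u[1]];p[2]+=u[2]
    print(p.round(4),s0.sum(),s1.sum(),np.std(b))
fit(.245,[.575,-.22,-.218],-.005,.03)
fit(.205,[.57,.275,-.08],-.005,.03)
E
```

```text
pos [ 0.2188 -0.5848  0.23  ] yaw -1.213 tilt [-5.e-04  2.e-03 -1.e+00] delta [0.2812 0.3348 0.22  ] dyaw 0.995
[0.048, -0.027, -0.027] -0.124 1
[0.051, -0.021, -0.027] -0.124 1
[0.053, -0.014, -0.027] -0.124 1
[0.054, -0.008, -0.027] -0.124 1
[0.055, -0.001, -0.027] -0.124 1
[0.054, 0.006, -0.027] -0.124 1
[0.053, 0.013, -0.028] -0.124 1
[0.051, 0.019, -0.028] -0.124 1
[ 0.5809 -0.2137 -0.2079] 198 162 0.002368623014531605
[ 0.57    0.2766 -0.0796] 170 228 0.004624233031191494
```

Request:
apply_moves --pt "0.045 -0.026 -0.03 -0.124 1" --pt "0.05 -0.021 -0.03 -0.124 1" --pt "0.053 -0.014 -0.03 -0.124 1" --pt "0.054 -0.008 -0.028 -0.124 1" --pt "0.055 -0.001 -0.028 -0.124 1" --pt "0.054 0.006 -0.028 -0.124 1" --pt "0.053 0.013 -0.028 -0.124 1" --pt "0.051 0.019 -0.028 -0.124 1"

```text
t: 2.25
tool_pos: [0.4965, -0.2453, 0.4639]
tool_rot: [-2.426, -1.992, -0.005]
contact_force: [-0.2, 0.1, 0.6]
opening: 0.0853
```

Run:
```python
from h import *
import pickle
o=ctrl.get_obs();p=ctrl.get_image('wrist');save(p,'w1');pickle.dump((p,o),open('p1.pkl','wb'))
print(o['t']);plan([.57,.22,.42],-.08)
for t in('dry_hook_b',):
    for r in ctrl.spot_point(p,t): print(r, atheight(p,r['uv'],.245,o).round(4))
print(proj(p,[.581,-.214,.245],o))
```

```text
2.25
pos [ 0.5    -0.2408  0.4687] yaw -0.1859 tilt [ 0.0088  0.0048 -1.    ] delta [ 0.07    0.4608 -0.0487] dyaw 0.1059
[0.058, -0.002, 0.006] -0.013 1
[0.058, -0.001, 0.006] -0.013 1
[0.058, -0.001, 0.006] -0.013 1
[0.058, 0.0, 0.006] -0.013 1
[0.058, 0.001, 0.006] -0.013 1
[0.058, 0.002, 0.006] -0.013 1
[0.058, 0.003, 0.006] -0.013 1
[0.058, 0.003, 0.006] -0.013 1
[318.63695253 124.24883317]
```

View pics/w1.png

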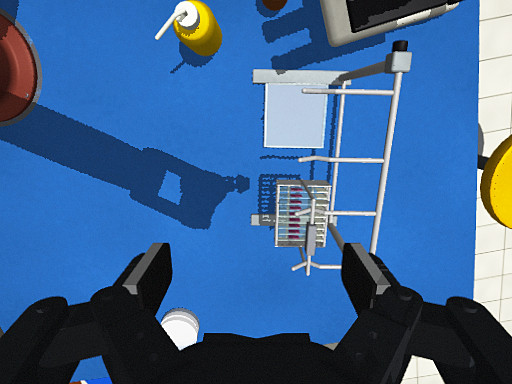

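```bash
cat > fit.py <<'E'
from h import *
def fit(Q,p,h,lo=-.003,hi=.022,v=True):
    Q=Q[(Q[:,2]>h+lo)&(Q[:,2]<h+hi)];p=np.array(p,float)
    for it in range(20):
        c,s=np.cos(p[2]),np.sin(p[2]);d=Q[:,:2]-p[:2];lx=d@[c,s];ly=d@[-s,c];t=.012 if it<8 else .007
        s0=(lx>.012)&(lx<.075)&(abs(abs(ly)-.04)<t);s1=(abs(lx-.085)<t)&(abs(ly)<.036)
        A=np.vstack([np.c_[0*lx[s0],1+0*lx[s0],lx[s0]],np.c_[1+0*lx[s1],0*lx[s1],-ly[s1]]]);b=np.r_[ly[s0]-np.sign(ly[s0])*.04,lx[s1]-.085]
        u=np.linalg.lstsq(A,b,rcond=None)[0];p[:2]+=[c*u[0]-s*u[1],s*u[0]+c*u[1]];p[2]+=u[2]
    # dip profile
    print(p.round(4),s0.sum(),s1.sum(),np.std(b).round(4),'z',np.median(Q[s0,2]).round(4))
    return p,Q
E
python3 - <<'E'
from fit import *
import pickle
p,o=pickle.load(open('p1.pkl','rb'))
W=cloud(p,o).reshape(-1,3)
q,Q=fit(W,[.581,-.214,-.208],.245)
c,s=np.cos(q[2]),np.sin(q[2]);d=W[:,:2]-q[:2];lx=d@[c,s];ly=d@[-s,c]
m=(abs(abs(ly)-.04)<.006)&(W[:,2]>.2)&(lx>-.05)&(lx<.03)
for i in np.where(m)[0][np.argsort(lx[m])][::3]: print((lx[i]*1000).round(1),(ly[i]*1000).round(1),(W[i,2]*1000).round(1))
E
```

```text
[ 0.58   -0.2151 -0.2136] 553 452 0.0019 z 0.252
-44.1 -34.2 555.4
-42.8 -35.3 553.7
-42.0 -34.8 552.8
-41.6 -34.5 552.2
-40.5 -34.0 551.2
-39.8 -35.4 550.2
-39.2 -34.1 549.6
-38.7 -34.4 549.1
-37.9 -34.6 548.0
-37.2 -35.1 547.2
-36.8 -34.6 546.7
-36.7 -45.9 544.5
-36.5 -45.4 544.0
-36.4 -45.7 544.4
-36.3 -35.4 528.3
-36.3 -34.7 529.6
-36.2 -41.2 544.8
-36.1 -36.2 545.9
-36.1 -43.1 545.4
-36.1 -42.1 545.0
-36.1 -43.7 544.2
-36.1 -45.2 544.8
-36.0 -44.5 544.5
-36.0 -39.8 545.1
-35.9 -40.9 545.4
-35.9 -41.9 544.5
-35.9 -43.7 543.8
-35.8 -42.8 544.0
-35.8 -34.3 528.3
-35.8 -44.1 544.5
-35.8 -39.9 545.3
-35.8 -45.2 544.8
-35.7 -40.0 544.6
-35.7 -34.9 529.9
-35.7 -34.1 545.2
-35.7 -41.1 544.2
-35.6 -38.3 545.5
-35.6 -34.2 529.3
-35.6 -35.5 527.2
-35.6 -43.1 544.7
-35.5 -38.6 544.9
-35.5 -39.6 544.6
-35.5 -34.9 528.4
-35.5 -44.3 543.7
-35.4 -38.8 545.3
-35.4 -39.6 545.0
-35.4 -35.6 527.6
-35.4 -34.5 528.0
-35.4 -42.4 544.7
-35.3 -45.5 544.5
-35.3 -45.3 545.0
-35.3 -34.8 529.5
-35.2 -43.4 544.1
-35.2 -34.7 530.1
-35.2 -40.5 544.8
-35.1 -40.6 544.1
-35.1 -34.6 529.8
-35.1 -34.4 528.0
-35.1 -
[... 28231 characters left out ...]
.6 250.8
14.6 -37.6 249.4
15.0 39.7 252.6
15.2 -39.5 252.6
15.6 -38.6 250.8
16.0 -42.4 250.6
16.3 41.9 251.3
16.7 -41.9 252.7
17.0 -37.6 249.5
17.5 42.0 251.1
17.8 38.7 251.2
18.2 -37.5 249.9
18.5 42.0 251.7
18.7 -40.4 253.7
19.2 -38.4 251.2
19.7 -37.6 248.8
19.8 38.7 252.2
20.4 39.7 254.1
20.5 -39.6 251.4
21.0 -37.7 248.5
21.2 37.6 251.9
21.7 -41.9 252.3
22.0 39.8 252.5
22.4 41.0 250.4
22.7 -40.6 252.6
23.1 40.9 252.1
23.8 -39.3 252.8
24.1 39.9 253.0
24.3 -40.8 251.5
24.8 37.7 251.5
25.0 -40.4 253.1
25.3 42.1 252.2
26.0 37.7 251.3
26.5 41.0 252.5
26.7 -41.9 252.1
27.4 37.8 250.4
27.7 38.8 253.1
27.8 -41.8 252.5
28.0 37.8 252.3
28.6 39.9 253.4
28.8 42.2 251.9
29.1 37.8 252.4
29.8 -39.1 253.2
```

Request:
apply_moves --pt "0.058 -0.002 0.006 -0.013 1" --pt "0.058 -0.001 0.006 -0.013 1" --pt "0.058 -0.001 0.006 -0.013 1" --pt "0.058 0.0 0.006 -0.013 1" --pt "0.058 0.001 0.006 -0.013 1" --pt "0.058 0.002 0.006 -0.013 1" --pt "0.055 0.003 0.006 -0.013 1" --pt "0.02 0.002 0.006 -0.013 1"

```text
t: 3.35
tool_pos: [0.5688, 0.1805, 0.4144]
tool_rot: [2.325, 2.108, 0.002]
contact_force: [0.7, -0.1, -0.2]
opening: 0.0856
```

Run:
```python
from fit import *
import pickle
ctrl.get_image('top')
o=ctrl.get_obs();p=ctrl.get_image('wrist');save(p,'w2');pickle.dump((p,o),open('p2.pkl','wb'))
print(o['t']);plan([.57,.277,.30],-.08,o=o)
W=cloud(p,o).reshape(-1,3)
fit(W,[.57,.277,-.08],.205)
for t in('slide_rack','drain_hook'):
    for r in ctrl.spot_point(p,t): print(t,r, atheight(p,r['uv'],.214 if t[0]=='s' else .205,o).round(4))
print(proj(p,[.57,.277,.205],o))
```

```text
3.4
pos [0.5688 0.1815 0.413 ] yaw -0.097 tilt [ 1.5e-03 -4.0e-04 -1.0e+00] delta [ 0.0012  0.0955 -0.113 ] dyaw 0.017
[0.012, -0.001, 0.014] -0.002 1
[0.012, -0.001, 0.014] -0.002 1
[0.012, -0.001, 0.014] -0.002 1
[0.012, -0.001, 0.014] -0.002 1
[0.012, -0.001, 0.014] -0.002 1
[0.012, -0.001, 0.014] -0.002 1
[0.012, -0.001, 0.014] -0.002 1
[0.012, -0.001, 0.014] -0.002 1
[ 0.5687  0.2754 -0.0764] 669 642 0.0026 z 0.2121
slide_rack {'uv': [246.9, 86.5], 'confidence': 0.85} [0.5687 0.2701 0.214 ]
drain_hook {'uv': [249.5, 80.2], 'confidence': 0.58} [0.5721 0.2769 0.205 ]
[247.6657761   80.28092418]
```

View pics/w2.png

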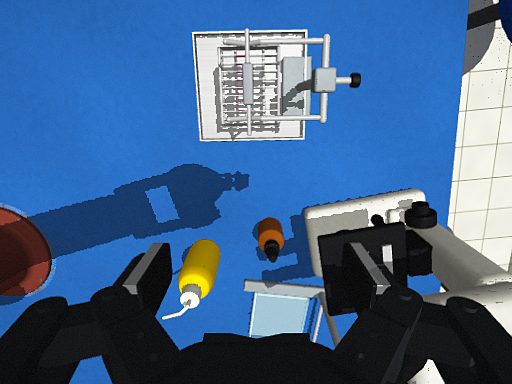

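Run:
```python
from fit import *
import pickle
p,o=pickle.load(open('p2.pkl','rb'))
W=cloud(p,o).reshape(-1,3)
q=[.5687,.2754,-.0764]
c,s=np.cos(q[2]),np.sin(q[2]);d=W[:,:2]-q[:2];lx=d@[c,s]*1e3;ly=d@[-s,c]*1e3;z=W[:,2]*1e3
m=(abs(lx)<15)&(abs(ly)<36)&(z>195)&(z<225);X=np.c_[lx,ly,z][m]
top=X[X[:,2]>209.5];print(len(top),top.min(0),top.max(0),np.median(top,0),np.percentile(top,[3,97],axis=0).round(1))
n,e=np.histogram(top[:,1],np.arange(-36,37,4));print(n,e)
for a in range(-80,80,8):
    r=X=(np.c_[lx,ly,z])[(abs(lx)<15)&(abs(ly-a)<4)&(z>195)&(z<225)]
    if len(r): print(a,len(r),r[:,0].mean().round(1),np.ptp(r[:,0]).round(1),r[:,2].max().round(1))
```

```text
454 [ -4.63610591 -23.92351933 210.49007606] [  7.38338877  19.02854777 215.44643995] [  1.35733     -2.14498887 212.97255268] [[ -4.4 -22.8 211.3]
 [  7.1  17.9 214.5]]
[ 0  0  0 40 44 42 35 44 43 44 42 43 43 34  0  0  0  0] [-36 -32 -28 -24 -20 -16 -12  -8  -4   0   4   8  12  16  20  24  28  32
  36]
-56 29 1.5 4.8 208.1
-48 34 1.4 4.8 208.1
-40 145 -0.4 28.8 213.9
-32 28 1.2 3.6 208.2
-24 52 1.4 11.2 214.9
-16 86 1.4 11.4 214.8
-8 79 1.4 11.3 215.4
0 87 1.7 11.2 214.8
8 87 1.6 12.0 215.0
16 79 1.2 12.0 215.0
24 36 1.4 4.5 208.0
32 40 1.3 4.6 208.5
40 181 0.0 29.0 214.3
48 35 1.5 4.3 207.8
56 11 1.6 4.1 207.5
```

Request:
apply_moves --pt "0.012 -0.001 0.011 0 1" --pt "0.012 -0.001 0.011 0 1" --pt "0.012 -0.001 0.011 0 1" --pt "0.012 -0.001 0.011 0 1" --pt "0.012 -0.001 0.011 0 1" --pt "0.01 -0.001 0.011 -0.003 1" --pt "0.007 0 0.005 -0.003 1" --pt "0.0 0 0 -0.003 1"

```text
t: 4.55
tool_pos: [0.5716, 0.2566, 0.3388]
tool_rot: [2.323, 2.108, 0.001]
contact_force: [-0.4, 0.6, -0.5]
opening: 0.0854
```

Run:
```python
from fit import *
import pickle
o=ctrl.get_obs();p=ctrl.get_image('wrist');save(p,'w3');pickle.dump((p,o),open('p3.pkl','wb'))
print(o['t'],o['tool_pos'],o['tool_rot'])
W=cloud(p,o).reshape(-1,3)
q,_=fit(W,[.5687,.2754,-.0764],.205)
c,s=np.cos(q[2]),np.sin(q[2]);d=W[:,:2]-q[:2];lx=d@[c,s]*1e3;ly=d@[-s,c]*1e3;z=W[:,2]*1e3
m=(abs(lx)<15)&(abs(ly)<36)&(z>195)&(z<225);X=np.c_[lx,ly,z][m]
top=X[X[:,2]>209.5];print(len(top),np.median(top,0),np.percentile(top,[3,97],axis=0).round(1))
n,e=np.histogram(top[:,1],np.arange(-36,37,4));print(n)
for t in('slide_rack','drain_hook'):
    for r in ctrl.spot_point(p,t): print(t,r, atheight(p,r['uv'],.205,o).round(4))
```

```text
4.55 [0.5715647  0.2566046  0.33875474] [2.32288895e+00 2.10803821e+00 1.08569199e-03]
[ 0.5689  0.2759 -0.0699] 883 862 0.0026 z 0.212
586 [  1.20400292  -1.8673273  213.15285125] [[ -4.4 -22.6 211.5]
 [  6.9  18.2 214.5]]
[ 0  0  2 47 50 54 54 54 58 53 51 55 60 48  0  0  0  0]
slide_rack {'uv': [252.7, 166.8], 'confidence': 0.79} [0.5713 0.2691 0.205 ]
drain_hook {'uv': [251.0, 158.3], 'confidence': 0.88} [0.5705 0.2775 0.205 ]
```

View pics/w3.png

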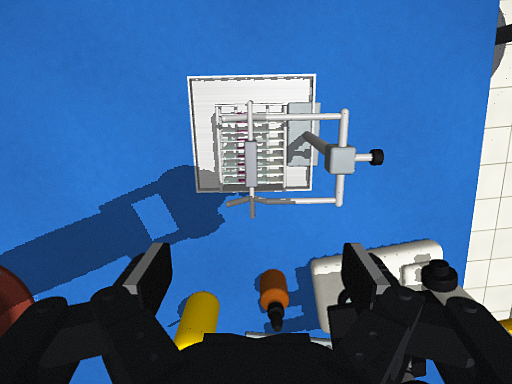

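Run:
```python
from h import *
plan([.570,.2738,.186],-.073)
```

```text
pos [0.5719 0.256  0.34  ] yaw -0.0981 tilt [ 0.0054 -0.0026 -1.    ] delta [-0.0019  0.0178 -0.154 ] dyaw 0.0251
[0.002, -0.001, 0.019] -0.003 1
[0.002, -0.001, 0.019] -0.003 1
[0.002, -0.001, 0.019] -0.003 1
[0.002, -0.001, 0.019] -0.003 1
[0.002, -0.001, 0.019] -0.003 1
[0.002, -0.001, 0.019] -0.003 1
[0.002, -0.001, 0.019] -0.003 1
[0.002, -0.001, 0.019] -0.003 1
```

Request:
apply_moves --pt "0.007 -0.002 0.01 -0.008 1" --pt "0.006 -0.002 0.02 -0.008 1" --pt "0.004 0 0.026 -0.008 1" --pt "0.001 0 0.026 0 1" --pt "0 0 0.026 0 1" --pt "0 0 0.02 0 1" --pt "0 0 0.008 0 1" --pt "0 0 0.0 0 1"

```text
t: 5.7
tool_pos: [0.5684, 0.2752, 0.1936]
tool_rot: [2.297, 2.137, -0.0]
contact_force: [0.1, -0.2, -0.3]
opening: 0.0855
```

Run:
```python
from h import *
o=ctrl.get_obs();p=ctrl.get_image('wrist');save(p,'w4')
plan([.570,.2738,.186],-.073,o=o)
W=cloud(p,o).reshape(-1,3)
m=(W[:,2]>.2095)&(W[:,2]<.218)&(abs(W[:,0]-.57)<.015)&(abs(W[:,1]-.274)<.03)
print(m.sum(),W[m].mean(0).round(4),W[m].min(0).round(4),W[m].max(0).round(4),cv2.minAreaRect((W[m][:,:2]*1000).astype(np.float32)))
```

```text
pos [0.5684 0.2752 0.1936] yaw -0.0719 tilt [ 0.0027 -0.0033 -1.    ] delta [ 0.0016 -0.0014 -0.0076] dyaw -0.0011
[-0.0, 0.0, 0.001] 0.0 1
[-0.0, 0.0, 0.001] 0.0 1
[-0.0, 0.0, 0.001] 0.0 1
[-0.0, 0.0, 0.001] 0.0 1
[-0.0, 0.0, 0.001] 0.0 1
[-0.0, 0.0, 0.001] 0.0 1
[-0.0, 0.0, 0.001] 0.0 1
[-0.0, 0.0, 0.001] 0.0 1
1990 [0.5701 0.2759 0.2132] [0.5626 0.2518 0.2095] [0.5774 0.2959 0.2151] ((570.0925903320312, 274.02386474609375), (43.6728515625, 11.81198501586914), 85.32707214355469)
```

View pics/w4.png

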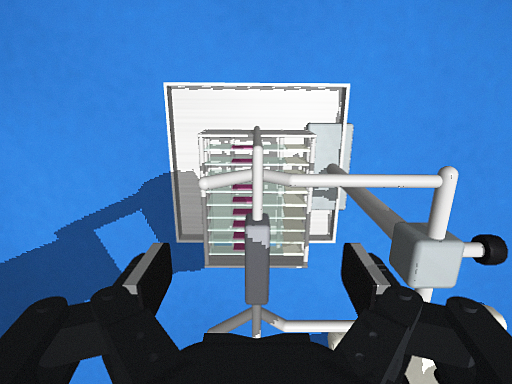

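Request:
apply_moves --pt "-0.001 0.002 0.004 0.003 1" --pt "0 0 0.004 0.003 1" --pt "0 0 0.0 0 -1" --pt "0 0 0.0 0 -1" --pt "0 0 0 0 -1" --pt "0 0 0 0 -1" --pt "0 0 0 0 -1" --pt "0 0 0.0 0 -1" --grip_force 60

```text
t: 6.75
tool_pos: [0.5687, 0.2751, 0.1899]
tool_rot: [-2.306, -2.133, 0.003]
contact_force: [-0.5, 0.1, -1.9]
opening: 0.0103
```

Run:
```python
from h import *
o=ctrl.get_obs();print(o['t'],o['opening'],o['contact_force'])
p=ctrl.get_image('wrist');save(p,'w5')
plan([.570,.2738,.216],-.076,o=o)
```

```text
6.75 0.010292306382421802 [-0.53882387  0.07240967 -1.93938367]
pos [0.5687 0.2751 0.1899] yaw -0.0778 tilt [-1.4e-03 -9.0e-04 -1.0e+00] delta [ 0.0013 -0.0013  0.0261] dyaw 0.0018
[-0.0, 0.0, -0.003] -0.0 1
[-0.0, 0.0, -0.003] -0.0 1
[-0.0, 0.0, -0.003] -0.0 1
[-0.0, 0.0, -0.003] -0.0 1
[-0.0, 0.0, -0.003] -0.0 1
[-0.0, 0.0, -0.003] -0.0 1
[-0.0, 0.0, -0.003] -0.0 1
[-0.0, 0.0, -0.003] -0.0 1
```

View pics/w5.png

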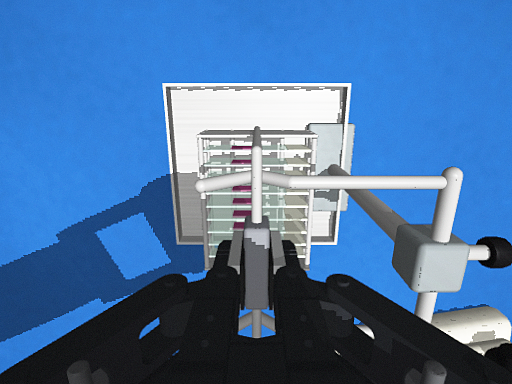

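Request:
apply_moves --pt "0 0 -0.004 0 -1" --pt "0 0 -0.004 0 -1" --pt "0 0 -0.005 0 -1" --pt "0 0 -0.005 0 -1" --pt "0 0 -0.005 0 -1" --pt "0 0 -0.005 0 -1" --pt "0 0 -0.003 0 -1" --pt "0 0 0 0 -1"

```text
t: 7.8
tool_pos: [0.5685, 0.2745, 0.2205]
tool_rot: [-2.306, -2.132, 0.006]
contact_force: [0.5, 0.0, -4.1]
opening: 0.0108
```

Run:
```python
from h import *
o=ctrl.get_obs();print(o['t'],o['opening'],o['contact_force'],o['wrist_torque'])
p=ctrl.get_image('wrist');save(p,'w6')
plan([.570,.2738,.220],-.076,o=o)
W=cloud(p,o).reshape(-1,3);
m=(abs(W[:,0]-.57)<.008)&(abs(W[:,1]-.328)<.008)&(W[:,2]>.19)&(W[:,2]<.3);print(W[m].max(0) if m.any() else 0, np.median(W[m],0))
```

```text
7.8 0.010784978839486037 [ 5.49002429e-01  3.50396759e-03 -4.08866919e+00] [-0.02661819  0.01336874  0.02060193]
pos [0.5685 0.2745 0.2205] yaw -0.0784 tilt [-0.0034 -0.0022 -1.    ] delta [ 0.0015 -0.0007 -0.0005] dyaw 0.0024
[-0.0, 0.0, 0.0] -0.0 1
[-0.0, 0.0, 0.0] -0.0 1
[-0.0, 0.0, 0.0] -0.0 1
[-0.0, 0.0, 0.0] -0.0 1
[-0.0, 0.0, 0.0] -0.0 1
[-0.0, 0.0, 0.0] -0.0 1
[-0.0, 0.0, 0.0] -0.0 1
[-0.0, 0.0, 0.0] -0.0 1
[0.57676378 0.33033814 0.23863523] [0.574171   0.32702756 0.23620702]
```

View pics/w6.png

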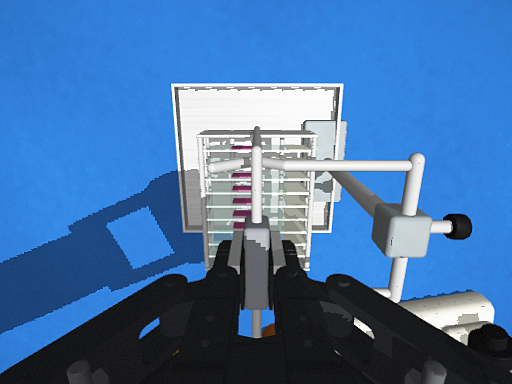

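Request:
apply_moves --pt "0 -0.006 0 0 -1" --pt "0 -0.01 0 0 -1" --pt "0 -0.014 0 0 -1" --pt "0 -0.016 0 0 -1" --pt "0 -0.016 0 0 -1" --pt "0 -0.014 0 0 -1" --pt "0 -0.012 -0.002 0 -1" --pt "0 -0.01 -0.004 0 -1"

```text
t: 8.85
tool_pos: [0.4625, 0.2825, 0.226]
tool_rot: [-2.305, -2.132, 0.01]
contact_force: [0.6, -0.0, -3.5]
opening: 0.0107
```

Run:
```python
from h import *
o=ctrl.get_obs();print(o['t'],o['opening'],o['contact_force'],o['wrist_torque'])
p=ctrl.get_image('side');save(p,'s1');a=cv2.resize(p['img'][90:330,100:400],None,fx=2.4,fy=2.4);cv2.imwrite('pics/s1c.png',a[:,:,::-1])
# target pre-hook: grip local x=-.09
q=[.580,-.215,-.2125];c,s=np.cos(q[2]),np.sin(q[2])
print('pre',q[0]-.1*c,q[1]-.1*s)
plan([.46,.2,.36],-.1,o=o)
```

```text
8.85 0.010749725299805992 [ 0.58855541 -0.0421932  -3.50110887] [ 0.06135916 -0.07175104  0.02251041]
pre 0.4822493290827619 -0.19390956768508924
pos [0.4625 0.2825 0.226 ] yaw -0.0778 tilt [-0.0061 -0.0027 -1.    ] delta [-0.0025 -0.0825  0.134 ] dyaw -0.0222
[-0.01, 0.0, -0.017] 0.003 1
[-0.01, 0.0, -0.017] 0.003 1
[-0.01, 0.0, -0.017] 0.003 1
[-0.01, 0.0, -0.017] 0.003 1
[-0.01, 0.001, -0.017] 0.003 1
[-0.01, 0.001, -0.017] 0.003 1
[-0.01, 0.001, -0.017] 0.003 1
[-0.01, 0.001, -0.017] 0.003 1
```

View pics/s1c.png

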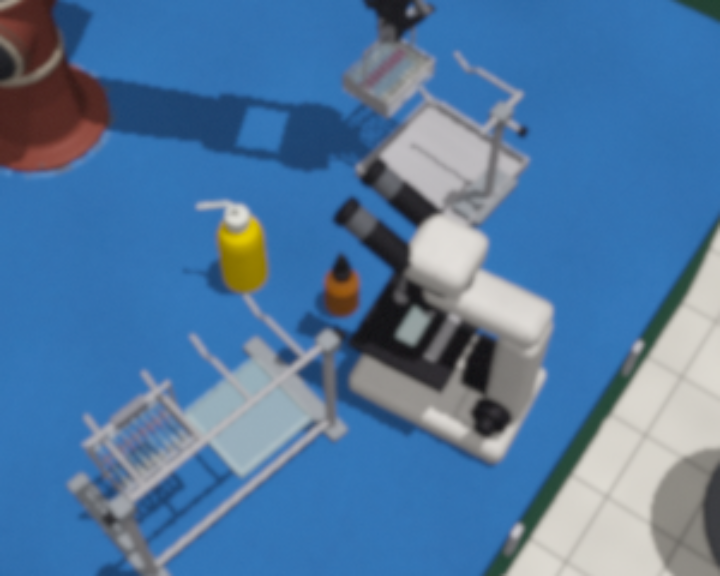

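Request:
apply_moves --pt "0 0 -0.01 0 -1" --pt "0 0 -0.02 0 -1" --pt "-0.008 0 -0.025 0.004 -1" --pt "-0.018 0 -0.025 0.004 -1" --pt "-0.028 0.001 -0.02 0.006 -1" --pt "-0.036 0.002 -0.012 0.008 -1" --pt "-0.042 0.002 -0.006 0.01 -1" --pt "-0.045 0.003 -0.002 0.01 -1"

```text
t: 9.9
tool_pos: [0.4572, 0.1031, 0.3642]
tool_rot: [2.343, 2.084, 0.01]
contact_force: [2.1, -0.3, -3.6]
opening: 0.0109
```

Run:
```python
from h import *
o=ctrl.get_obs();print(o['t'],o['opening'],o['contact_force'],o['wrist_torque'])
plan([.480,-.194,.35],-.2125,o=o)
```

```text
9.9 0.010937353212264739 [ 2.13510039 -0.28456888 -3.58370603] [ 0.08118567 -0.04645169 -0.02982782]
pos [0.4572 0.1031 0.3642] yaw -0.117 tilt [ 8.7e-03 -2.0e-04 -1.0e+00] delta [ 0.0228 -0.2971 -0.0142] dyaw -0.0955
[-0.037, 0.007, 0.002] 0.012 1
[-0.036, 0.008, 0.002] 0.012 1
[-0.036, 0.008, 0.002] 0.012 1
[-0.036, 0.008, 0.002] 0.012 1
[-0.036, 0.009, 0.002] 0.012 1
[-0.036, 0.009, 0.002] 0.012 1
[-0.036, 0.01, 0.002] 0.012 1
[-0.036, 0.01, 0.002] 0.012 1
```

Request:
apply_moves --pt "-0.045 0.007 0.002 0.012 -1" --pt "-0.046 0.008 0.002 0.012 -1" --pt "-0.045 0.008 0.002 0.012 -1" --pt "-0.043 0.008 0.002 0.012 -1" --pt "-0.04 0.008 0.002 0.012 -1" --pt "-0.03 0.008 0.002 0.012 -1" --pt "-0.018 0.008 0.001 0.012 -1" --pt "-0.008 0.006 0 0.008 -1"

```text
t: 10.9
tool_pos: [0.4783, -0.1926, 0.3685]
tool_rot: [2.433, 1.95, 0.029]
contact_force: [-0.5, -0.5, -4.6]
opening: 0.0109
```

Run:
```python
from fit import *
ctrl.get_image('side')
o=ctrl.get_obs();print(o['t'],o['opening'],o['contact_force'],o['wrist_torque'])
p=ctrl.get_image('wrist');save(p,'w7')
p2=ctrl.get_image('side');a=cv2.resize(p2['img'][150:350,100:350],None,fx=3,fy=3);cv2.imwrite('pics/s2c.png',a[:,:,::-1])
plan([.480,-.194,.30],-.2125,o=o)
fit(cloud(p,o).reshape(-1,3),[.580,-.215,-.2125],.245)
import pickle;pickle.dump((p,p2,o),open('p7.pkl','wb'))
```

```text
10.95 0.011034763495844124 [-0.72175766 -0.08646462 -2.68384934] [ 0.02307308 -0.05586863 -0.03881164]
pos [ 0.4787 -0.1933  0.3684] yaw -0.2196 tilt [ 0.0293 -0.0075 -0.9995] delta [ 0.0013 -0.0007 -0.0684] dyaw 0.0071
[-0.0, -0.0, 0.009] -0.001 1
[-0.0, -0.0, 0.009] -0.001 1
[-0.0, -0.0, 0.009] -0.001 1
[-0.0, -0.0, 0.009] -0.001 1
[-0.0, -0.0, 0.009] -0.001 1
[-0.0, -0.0, 0.009] -0.001 1
[-0.0, -0.0, 0.009] -0.001 1
[-0.0, -0.0, 0.009] -0.001 1
[ 0.5797 -0.2144 -0.2151] 867 745 0.0018 z 0.2521
```

View pics/w7.png

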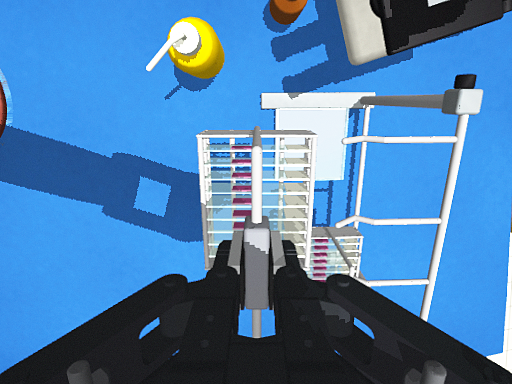

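View pics/s2c.png

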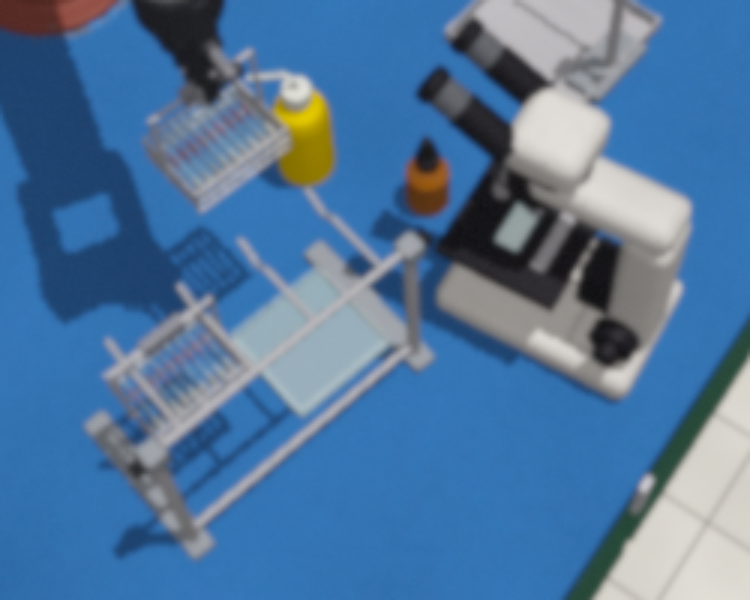

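Run:
```python
from fit import *
import pickle
p,p2,o=pickle.load(open('p7.pkl','rb'))
M=R.from_rotvec(o['tool_rot']).as_matrix()
W=cloud(p,o).reshape(-1,3);T=(W-o['tool_pos'])@M  # tool coords
T=T*1e3
# bar far part: tool x +25..50, |y|<8, z -30..0
for a in range(-20,70,6):
    m=(abs(T[:,0]-a)<3)&(abs(T[:,1])<9)&(T[:,2]>-35)&(T[:,2]<5)
    if m.sum()>3:
        q=T[m];w=W[m]*1e3;print(a,m.sum(),'y',q[:,1].min().round(1),q[:,1].max().round(1),'zmin',np.percentile(q[:,2],5).round(1),'worldz',np.percentile(w[:,2],95).round(1),'wxy',w[:,:2].mean(0).round(1))
# basket rim
m=(T[:,2]>40)&(T[:,2]<75)&(abs(T[:,1])<60)&(abs(T[:,0])<75)
q=T[m];print('rim',q.min(0).round(1),q.max(0).round(1))
```

```text
-20 191 y -4.0 7.3 zmin -24.2 worldz 392.7 wxy [ 475.3 -212.5]
-14 251 y -3.9 7.2 zmin -24.6 worldz 393.0 wxy [ 476.6 -207. ]
-8 266 y -3.8 7.1 zmin -25.0 worldz 393.4 wxy [ 477.9 -201.2]
-2 298 y -3.9 7.1 zmin -33.4 worldz 401.9 wxy [ 479.1 -195.4]
4 300 y -3.9 7.1 zmin -31.9 worldz 400.3 wxy [ 480.4 -189.5]
10 746 y -9.0 9.0 zmin -33.4 worldz 401.6 wxy [ 479.2 -182.8]
16 323 y -4.3 7.7 zmin -24.5 worldz 393.0 wxy [ 483.1 -177.7]
22 422 y -4.3 7.4 zmin -23.7 worldz 392.2 wxy [ 484.3 -173.2]
28 123 y -0.5 4.1 zmin -17.8 worldz 386.2 wxy [ 485.9 -166.1]
34 139 y -0.5 4.1 zmin -17.9 worldz 386.3 wxy [ 487.3 -160.3]
40 144 y -0.5 4.1 zmin -17.8 worldz 386.3 wxy [ 488.7 -154.5]
46 156 y -0.9 4.0 zmin -17.8 worldz 386.2 wxy [ 489.8 -148.5]
52 164 y -0.9 4.0 zmin -17.7 worldz 386.1 wxy [ 491.1 -142.7]
58 83 y -0.5 3.8 zmin -17.0 worldz 385.4 wxy [ 492.2 -139.1]
rim [-55.2 -40.2  40.5] [56.3 44.1 75. ]
```

Request:
apply_moves --pt "0 0 0.008 0 -1" --pt "0 0 0.016 -0.002 -1" --pt "0 0 0.02 -0.002 -1" --pt "0 0 0.02 -0.002 -1" --pt "0 0 0.018 0 -1" --pt "0 0 0.012 0 -1" --pt "0 0 0.006 0 -1" --pt "0 0 0.0 0 -1"

```text
t: 12.05
tool_pos: [0.4802, -0.1885, 0.2582]
tool_rot: [2.425, 1.969, 0.027]
contact_force: [0.4, -0.8, -3.0]
opening: 0.0106
```

```bash
cat > w.py <<'E'
from fit import *
import sys,pickle
def look(name,hz=.258):
    o=ctrl.get_obs();print(o['t'],o['opening'],o['contact_force'].round(2),o['wrist_torque'].round(3))
    p=ctrl.get_image('wrist');save(p,name);pickle.dump((p,o),open(name+'.pkl','wb'))
    M=R.from_rotvec(o['tool_rot']).as_matrix();W=cloud(p,o).reshape(-1,3)
    q,_=fit(W,[.5797,-.2144,-.214],.245)
    T=(W-o['tool_pos'])@M;m=(T[:,0]>.027)&(T[:,0]<.05)&(abs(T[:,1]-.0017)<.0045)&(abs(T[:,2]+.016)<.006)
    b=W[m];bc=b.mean(0);print('bar pts',m.sum(),'top z',np.percentile(b[:,2],90).round(4))
    print('tool',M[:,2].round(4),'yaw',np.arctan2(M[1,1],M[0,1]).round(4),o['tool_pos'].round(4))
    g=o['tool_pos']+M@[0,.0017,-.0153]
    q=np.array([.5797,-.2144,-.214]);c,s=np.cos(q[2]),np.sin(q[2])
    d=g[:2]-q[:2];print('grip rel hook mm',np.round([d@[c,s]*1e3,d@[-s,c]*1e3,(g[2]-.245)*1e3],1))
    d=b[:,:2]-q[:2];print('bar seen rel hook x',(d@[c,s]*1e3).mean().round(1))
E
python3 -c "
from w import *
look('w8')"
```

```text
12.05 0.010601153488409292 [ 0.43 -0.75 -2.98] [-0.011 -0.03   0.005]
[ 0.5797 -0.2143 -0.1993] 1313 0 0.0017 z 0.2518
bar pts 547 top z 0.2759
tool [ 0.0244 -0.0025 -0.9997] yaw -0.2069 [ 0.4802 -0.1885  0.2582]
grip rel hook mm [-101.4    4.2   28.6]
bar seen rel hook x -101.8
```

View pics/w8.png

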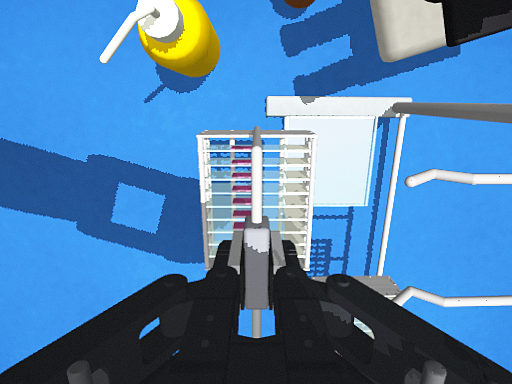

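Request:
apply_moves --pt "-0.001 0.006 0 0.003 -1" --pt "-0.001 0.012 0 0.003 -1" --pt "-0.001 0.016 0 0 -1" --pt "-0.001 0.017 0.001 0 -1" --pt "0 0.016 0 0 -1" --pt "0 0.012 0.001 0 -1" --pt "0 0.007 0 0 -1" --pt "0 0.002 0 0 -1"

```text
t: 13.1
tool_pos: [0.574, -0.2142, 0.2636]
tool_rot: [2.426, 1.955, 0.033]
contact_force: [0.5, 0.1, -2.7]
opening: 0.0113
```

```bash
python3 -c "
from w import *
look('w9')"
```

```text
13.1 0.011345942526481929 [ 0.5   0.14 -2.69] [0.036 0.029 0.054]
[ 0.5799 -0.2146 -0.2102] 1352 1722 0.0019 z 0.2521
bar pts 540 top z 0.2812
tool [ 0.0328 -0.007  -0.9994] yaw -0.214 [ 0.574  -0.2142  0.2636]
grip rel hook mm [-4.4 -1.  34. ]
bar seen rel hook x -4.5
```

View pics/w9.png

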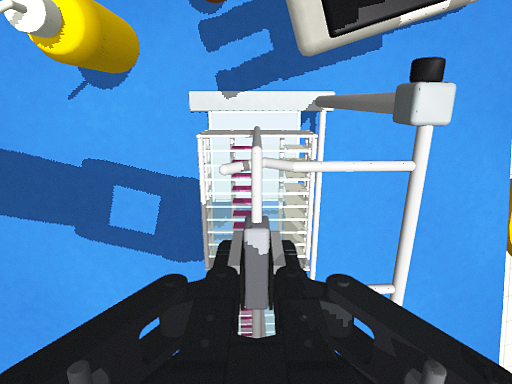

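Request:
apply_moves --pt "0 0.003 0 0 -1" --pt "0 0.002 0.003 0 -1" --pt "0 0 0.005 0 -1" --pt "0 0 0.005 0 -1" --pt "0 0 0.005 0 -1" --pt "0 0 0.003 0 -1" --pt "0 0 0.001 0 -1" --pt "0 0 0 0 -1"

```text
t: 14.15
tool_pos: [0.5787, -0.2151, 0.2397]
tool_rot: [2.427, 1.955, 0.032]
contact_force: [-0.1, -0.2, -3.7]
opening: 0.011
```

```bash
python3 -c "
from w import *
look('w10')"
```

```text
14.15 0.010964742268330102 [-0.12 -0.23 -3.7 ] [0.002 0.041 0.029]
[ 0.5796 -0.2144 -0.2134] 1733 2227 0.0018 z 0.2521
bar pts 546 top z 0.2573
tool [ 0.0317 -0.0065 -0.9995] yaw -0.2144 [ 0.5787 -0.2151  0.2397]
grip rel hook mm [ 0.4 -0.9 10.1]
bar seen rel hook x 0.4
```

Well aligned: 0.4 mm off in x, 10 mm above the seat. Lower slowly.

Request:
apply_moves --pt "0 0 0.002 0 -1" --pt "0 0 0.002 0 -1" --pt "0 0 0.002 0 -1" --pt "0 0 0.001 0 -1" --pt "0 0 0.001 0 -1" --pt "0 0 0.0 0 -1" --pt "0 0 0 0 -1" --pt "0 0 0 0 -1"

```text
t: 15.2
tool_pos: [0.5793, -0.2153, 0.2319]
tool_rot: [2.426, 1.955, 0.033]
contact_force: [0.6, 0.3, -3.2]
opening: 0.0106
```

```bash
python3 -c "
from w import *
look('w11')"
```

```text
15.2 0.010576640106818828 [ 0.61  0.31 -3.19] [-0.002  0.048  0.064]
[ 0.5796 -0.2144 -0.2101] 1990 2504 0.0019 z 0.2521
bar pts 639 top z 0.2494
tool [ 0.0327 -0.007  -0.9994] yaw -0.2144 [ 0.5793 -0.2153  0.2319]
grip rel hook mm [ 1.  -1.   2.2]
bar seen rel hook x 0.9
```

Request:
apply_moves --pt "0 -0.0005 0.001 0 -1" --pt "0 0 0.001 0 -1" --pt "0 0 0.001 0 -1" --pt "0 0 0.001 0 -1" --pt "0 0 0 0 -1" --pt "0 0 0.0 0 -1" --pt "0 0 0 0 -1" --pt "0 0 0 0 -1"

```text
t: 16.25
tool_pos: [0.5801, -0.2157, 0.2299]
tool_rot: [2.423, 1.952, 0.036]
contact_force: [0.6, 0.2, -1.2]
opening: 0.0105
```

```bash
python3 -c "
from w import *
look('w12')"
```

```text
16.25 0.010523609768854716 [ 0.59  0.22 -1.17] [-0.034 -0.019 -0.026]
[ 0.5796 -0.2143 -0.211 ] 2074 2529 0.0019 z 0.252
bar pts 657 top z 0.2472
tool [ 0.0367 -0.0088 -0.9993] yaw -0.2142 [ 0.5801 -0.2157  0.2299]
grip rel hook mm [ 1.8 -1.2  0.2]
bar seen rel hook x 1.7
```

View pics/w12.png

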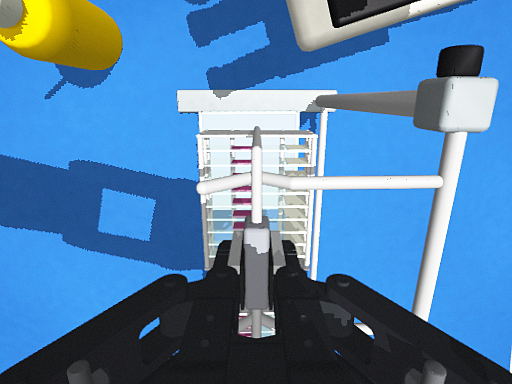

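Request:
apply_moves --pt "0 -0.0005 0.001 0 -1" --pt "0 0 0.001 0 -1" --pt "0 0 0.0 0 -1" --pt "0 0 0.0 0 -1" --pt "0 0 0 0 -1" --pt "0 0 0.0 0 -1" --pt "0 0 0 0 -1" --pt "0 0 0 0 -1"

```text
t: 17.3
tool_pos: [0.5803, -0.2158, 0.2298]
tool_rot: [2.421, 1.951, 0.038]
contact_force: [-0.9, 0.5, 1.1]
opening: 0.0111
```

```bash
python3 -c "
from w import *
look('w13')
p=ctrl.get_image('side');a=cv2.resize(p['img'][180:340,110:310],None,fx=3.7,fy=3.7,interpolation=cv2.INTER_CUBIC);cv2.imwrite('pics/s3c.png',a[:,:,::-1])"
```

```text
17.3 0.011105475646861497 [-0.91  0.54  1.12] [0.051 0.047 0.027]
[ 0.5796 -0.2143 -0.2103] 2069 2528 0.0019 z 0.2521
bar pts 656 top z 0.2472
tool [ 0.0388 -0.0097 -0.9992] yaw -0.2141 [ 0.5803 -0.2158  0.2298]
grip rel hook mm [ 1.9 -1.2  0.1]
bar seen rel hook x 1.8
```

View pics/s3c.png

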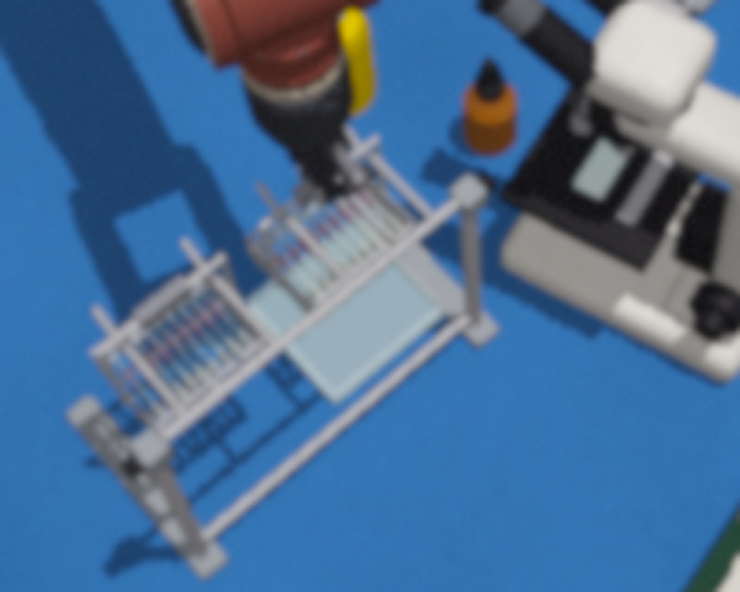

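Request:
apply_moves --pt "0 0 0 0 -0.6" --pt "0 0 0 0 -0.5" --pt "0 0 0 0 -0.3" --pt "0 0 0 0 0" --pt "0 0 0 0 0" --pt "0 0 0 0 0" --pt "0 0 0 0 0" --pt "0 0 0 0 0"

```text
t: 18.4
tool_pos: [0.58, -0.2159, 0.2288]
tool_rot: [2.422, 1.951, 0.036]
contact_force: [0.1, -0.8, 0.4]
opening: 0.0424
```

```bash
python3 -c "
from w import *
look('w14')"
```

```text
18.4 0.042387221630294354 [ 0.14 -0.77  0.37] [-0.013  0.012 -0.   ]
[ 0.5797 -0.2139 -0.2168] 2248 2251 0.0019 z 0.252
bar pts 662 top z 0.2474
tool [ 0.0378 -0.0096 -0.9992] yaw -0.2143 [ 0.58   -0.2159  0.2288]
grip rel hook mm [ 1.7 -1.4 -0.8]
bar seen rel hook x 1.6
```

View pics/w14.png

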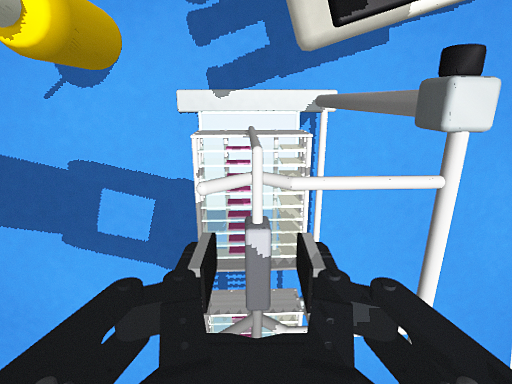

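Released; the rack hangs in both dips and the fingers are clear on both sides. Rise.

Request:
apply_moves --pt "0 0 -0.006 0 0" --pt "0 0 -0.012 0 0" --pt "0 0 -0.02 0 0" --pt "0 0 -0.025 0 0" --pt "0 0 -0.03 0 0" --pt "0 0 -0.03 0 0" --pt "0 0 -0.02 0 0" --pt "0 0 -0.005 0 0"

```text
t: 19.45
tool_pos: [0.5743, -0.2146, 0.3907]
tool_rot: [2.416, 1.947, 0.041]
contact_force: [-0.0, -0.0, 0.2]
opening: 0.0426
```

Request:
apply_moves --pt "0 -0.015 -0.005 0 0" --pt "0 -0.03 -0.005 0 0" --pt "0 -0.03 -0.005 0 0" --pt "0 -0.02 0 0 0" --pt "0 -0.005 0 0 0" --pt "0 0 0 0 0" --pt "0 0 0 0 0" --pt "0 0 0 0 0"

```text
t: 20.45
tool_pos: [0.4696, -0.191, 0.3949]
tool_rot: [2.425, 1.954, 0.034]
contact_force: [0.4, 0.0, -0.4]
opening: 0.0425
```

Run:
```python
from fit import *
o=ctrl.get_obs();print(o['t'],o['tool_pos'],o['contact_force'])
for n in('wrist','side','top'):
    p=ctrl.get_image(n);save(p,'f_'+n)
    W=cloud(p,o).reshape(-1,3)
    q=[.5797,-.2144,-.214];c,s=np.cos(q[2]),np.sin(q[2]);d=W[:,:2]-q[:2];lx=d@[c,s]*1e3;ly=d@[-s,c]*1e3;z=W[:,2]*1e3
    for a in (-50,-30,0,30,50):
        r=np.c_[lx,ly,z][(abs(lx)<15)&(abs(ly-a)<5)&(z>235)&(z<262)]
        if len(r): print(n,a,len(r),r[:,0].mean().round(1),np.percentile(r[:,2],95).round(1))
    m=(abs(lx)<60)&(abs(ly)<70)&(z>140)&(z<180);
    if m.any(): print(n,'rim lx',np.percentile(lx[m],[1,99]).round(1),'ly',np.percentile(ly[m],[1,99]).round(1),'zmax',np.percentile(z[m],98).round(1))
    for t in('other_rack','slide_rack','wash_bottle','stain_bottle'):
        for r in ctrl.spot_point(p,t)[:2]:
            u=r['uv'];print(n,t,np.round(u),round(r['confidence'],2),atdepth(p,u,p['range_z'][int(u[1]),int(u[0])],o).round(3))
    if n=='side':
        a=cv2.resize(p['img'][180:340,110:310],None,fx=3.7,fy=3.7,interpolation=cv2.INTER_CUBIC);cv2.imwrite('pics/f_s.png',a[:,:,::-1])
    if n=='top':
        a=cv2.resize(p['img'][140:270,270:450],None,fx=4,fy=4,interpolation=cv2.INTER_CUBIC);cv2.imwrite('pics/f_t.png',a[:,:,::-1])
```

```text
20.45 [ 0.469595   -0.19100359  0.39485417] [ 0.35104962  0.00434606 -0.43839143]
wrist -50 39 0.6 247.9
wrist -30 39 0.7 247.6
wrist 0 160 -1.0 254.2
wrist 30 52 0.6 247.8
wrist 50 66 0.3 247.6
wrist rim lx [-39.9  41.8] ly [-56.   51.1] zmax 169.2
wrist slide_rack [360. 177.] 0.96 [ 0.579 -0.215  0.253]
wrist wash_bottle [212.  59.] 0.58 [ 0.452 -0.059  0.128]
wrist stain_bottle [289.  11.] 0.64 [ 0.569 -0.013  0.067]
side -50 6 1.2 250.1
side -30 6 2.7 251.4
side 0 20 3.1 256.6
side 30 6 3.4 251.6
side 50 8 1.7 249.4
side rim lx [-39.3  44.3] ly [-55.8  51.6] zmax 172.2
side other_rack [284. 159.] 0.48 [0.566 0.286 0.003]
side slide_rack [195. 232.] 0.76 [ 0.585 -0.227  0.246]
side stain_bottle [242. 217.] 0.78 [ 0.595 -0.017  0.039]
top -50 7 -0.3 247.9
top -30 10 1.6 248.9
top 0 20 -1.0 254.7
top 30 7 -0.2 249.1
top 50 7 0.4 246.4
top rim lx [-42.   41.5] ly [-54.2  53.5] zmax 169.7
top other_rack [264. 254.] 0.65 [ 0.455 -0.036  0.128]
top other_rack [393. 225.] 0.56 [ 0.539 -0.361  0.243]
top slide_rack [334. 206.] 0.91 [ 0.582 -0.204  0.254]
top wash_bottle [267. 251.] 0.84 [ 0.461 -0.043  0.126]
top stain_bottle [250. 212.] 0.71 [0.571 0.006 0.122]
```

View pics/f_wrist.png

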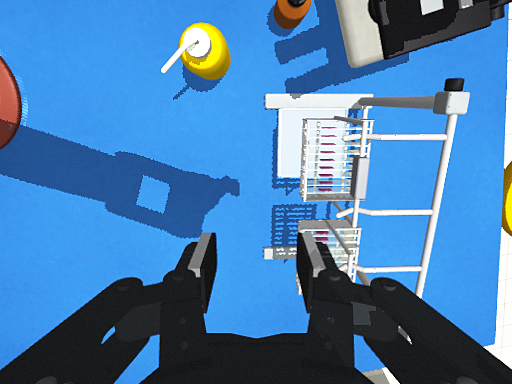

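View pics/f_s.png

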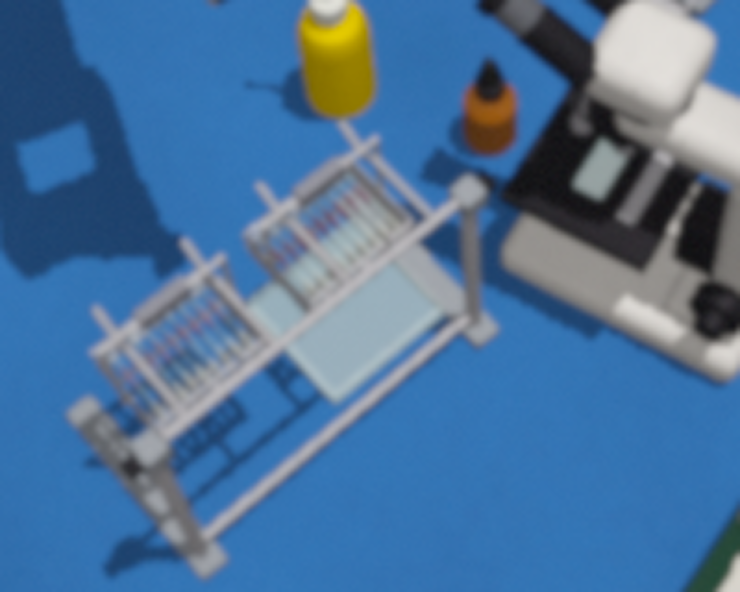

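The wrist and side pictures show the rack hanging on both prongs over the dish. The bar is level: its top is at 247.6 to 247.9 mm at both ends, against 247.5 expected. The basket hangs centred, and the other rack and the bottles are where they were.

```bash
python3 -c "
from station import ctrl
print(ctrl.finish_job())"
```

```text
the job is handed in; nothing more can be done
None
```

The slide rack now hangs on both prongs of the free hook on the drying stand (hook b), and I handed the job in at about 20.6 s.

**What I did:** I gripped the rack by its sleeve at 60 N and lifted it 30 mm off the draining hook. After backing it out past the prong tips, I carried it in front of the microscope and above the bottles. It then went onto the hook from the open side and was lowered. Before I opened the fingers, the vertical force had gone from about −3 N to about +1 N, so the hook was carrying the weight.

**Last checks:**
- **Bar:** level to under 1 mm in the wrist picture, with its top at 247.6–247.9 mm against 247.5 mm expected, and within 1 mm of the dip in x.
- **Basket:** hangs centred, with its rim at about 169 mm, as expected.
- **Other things:** the other rack and both bottles are within the measuring error of where they started, and the microscope looks unmoved. The gripper is clear of everything.

**What disagreed:**
- The side camera put the bar 2–4 mm higher and 1–3 mm farther back than the wrist camera did. It is coarser, so I relied on the wrist and top cameras.
- The rack sits about 2 mm off-centre along the bar, well within the bare wire.
- The tool tilted by up to about 2° during the carry and lowering, so the rack was not perfectly level then.
- The detector sometimes mislabelled things: it reported "other_rack" at the wash bottle and at the draining stand. I used the pictures to rule these out.

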